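Put the reagent bottles back on their own drip trays

TASK

The three reagent bottles have been put back on one another's drip trays. Move them round so that each stands upright in the middle of the tray of its own size: the smallest bottle on the smallest tray, the middle one on the middle tray, the largest on the largest; park one on the empty cork pad or another free spot on the way. Do not tip any bottle over, and leave the beaker, the capped tube and the timer where they are.

Things in the scene. Friction and masses are not known exactly. Their poses are not given: they have to be found in the camera images.
- small_bottle_centre (a point): smallest of the three bottles (clear, green cap): round, 45 mm across, 92 mm tall, at the start on the large tray. Point: on its axis, half-way up (46 mm above its underside); z: its upward axis. Straight body up to the shoulder at 63 mm; from there to 88 mm the screw cap, 27 mm across, to be pinched from above (fingertips must stay above the shoulder). About 90 g.
- medium_bottle_centre (a point): middle-sized bottle (brown, black cap): round, 55 mm across, 119 mm tall, at the start on the small tray. Point: on its axis, half-way up (59.5 mm above its underside); z: its upward axis. Straight body up to the shoulder at 83 mm; from there to 115 mm the screw cap, 31 mm across, to be pinched from above (fingertips must stay above the shoulder). About 140 g.
- large_bottle_centre (a point): largest bottle (white, red cap): round, 62 mm across, 146 mm tall, at the start on the medium tray. Point: on its axis, half-way up (73 mm above its underside); z: its upward axis. Straight body up to the shoulder at 102 mm; from there to 142 mm the screw cap, 35 mm across, to be pinched from above (fingertips must stay above the shoulder). About 240 g.
- tray_small: the smallest round drip tray: grey plastic, 76 mm across, 70 mm inside, flat floor 3 mm above the bench, rim 9 mm above the bench and 3 mm thick. Fixed to the bench. Origin: centre of its underside, on the bench top; z up.
- tray_medium: the middle-sized round drip tray: grey plastic, 94 mm across, 88 mm inside, flat floor 3 mm above the bench, rim 9 mm above the bench and 3 mm thick. Fixed to the bench. Origin: centre of its underside, on the bench top; z up.
- tray_large: the largest round drip tray: grey plastic, 112 mm across, 106 mm inside, flat floor 3 mm above the bench, rim 9 mm above the bench and 3 mm thick. Fixed to the bench. Origin: centre of its underside, on the bench top; z up.
- cork_pad: square flat cork pad, 90 x 90 mm and 4 mm thick, no rim, fixed to the bench, empty at the start: a free spot on which any of the bottles can be parked. Origin: centre of its underside; z up.
- beaker: empty clear glass beaker, 53 mm across, 70 mm tall, loose, a bystander: leave it where it stands. Origin: centre of its underside.
- tube: standing plastic tube with a blue cap, 34 mm across, 114 mm tall, loose, a bystander: leave it where it stands. Origin: centre of its underside.
- timer: white lab timer, 43 x 66 mm (x, y) and 57 mm tall, loose, a bystander: leave it where it stands. Origin: centre of its underside.
Mind the look-alikes: they are no part of the job. Leave any red look-alike of the tray_large alone.

How it is judged:
By the outcome, as a careful person would: the job done as asked, in the order asked, and still so for the second after the job is handed in, with the robot touching nothing.
It also fails if it takes over 120 s, if anything falls off the work surface, if the arm or the gripper's body presses on something with over 40 N, if the wrist force passes 120 N, or if a joint passes its speed limit or range.

ROBOT

A 6-joint arm with a two-finger parallel gripper is mounted at the origin on a cart in front of the work surface, level with it; the furniture and walls round the work are solid. World frame = base frame: x ahead of the robot, y to its left, z up, the work surface at z = 0. Lengths are in m, angles in rad, forces in N, time in s.
With the tool pointing down it reaches from about 0.375 to 0.9 m from the base axis. Payload 3.1 kg.
Tool frame: the origin (TCP) lies between the finger pads; the fingertips stand 17 mm ahead of it and the grasp point (between the pads) lies 2 mm behind it (robot.nose_length is the distance from the TCP to the fingertips, in m); z points along the fingers, y is the line along which they close (so a half turn about z gives the same grasp; the last joint's range is limited). The gripper opens to 87 mm and grips with 3 to 60 N. Pads are 19 mm wide; open, the fingers measure 117 mm over their backs; the gripper's body (75 mm by 190 mm) begins 51 mm behind the grasp point.
Start: joints at [1.073, 0.527, 1.433, -0, 1.181, -0.178], TCP at [0.196, 0.593, 0.24] pointing down, gripper open.
Joint ranges: [-3.08, 3.08], [-0.75, 2.2], [0.22, 2.44], [-1.43, 4.57], [0, 2.65], [-2.85, 2.85]. Speed limits (rad/s): [2.79, 2.79, 3.14, 3.14, 3.14, 3.14].

INTERFACE

Orientations are given as a unit quaternion [x, y, z, w].
In Python, from rig import robot, cams gives the robot as it stands.
- The arm moves only by the shell command python3 -m pendant 'ROWS' [FORCE]. ROWS is JSON, a list of rows, each an object with "jaw": the opening, from 0 (shut) to 1 (fully open); "linear": the shift along the tool's x, y, z in cm, a list of three; "twist": the turn about the tool's z in degrees. A call has 1 to 12 rows; each row shifts and turns the commanded pose from where the row before left it, along the tool's axes as they then stand; what a row does not reach is not made up. A row lasts 1/12 s, in which the tool goes at most 41.7 mm and 7.16 degrees, less where a joint would pass 70% of its speed; a pose out of reach is approached as far as the arm can. A call is refused whole if a number of a shift passes 4.17 or a number of a turn 7.16, either way. A call with a gripper value outside its range is refused whole. The fingers move at their own pace and stop on an object; FORCE is the grip in N (left out, the last holds). Time passes only in rows, so rows that do not move let the fingers close. It gives the time, the measured TCP pose, the force, the opening and the grip force at its end, in the units of the state.
- robot.get_obs(): the state, without advancing time (a new reading comes with each control period).
- cams.camera(name): name is "side" or "top"; returns a dict with "color" (480x640x3 uint8, blue, green, red), "depth" (480x640 float32, m along the optical axis (not along the pixel's ray), 0 where there is no reading), "fov_y" (degrees; the focal length in pixels is half the picture's height over the tangent of half this angle, whatever the lens; pixels are square), "cx", "cy" (the principal point, pixels), "view" (4x4, takes a point from world to camera coordinates). Camera axes: x right, y down, z forward; pixel columns grow to the right and rows downward; lengths in m; the calibration is good to about 2 mm. A picture is of the moment at which its call begins.
- robot.hand_in(): hands the job in; it is judged then, once.
The state is a dict: "time": time; "q": joint angles; "joint_velocities": joint speeds; "joint_torque": joint torques, N m; "position": TCP position; "tool_rot": TCP orientation; "ft_force": force on the tool from outside, world axes, zero at the start; "moment": the same for the moment, N m; "grip_width": finger opening in m; "grip_force": force on a finger pad.
Only numpy, scipy, OpenCV 4.12 (cv2) and the standard library are available. Lean on these libraries where they do the work, as an engineer would, in place of code of your own. Each camera call takes 0.05 s, during which the arm holds its last target. There are 200 camera calls.

## Working session

There is one attempt and no reset: what is moved stays moved. The work goes in short steps, Python scripts to look and compute and a shell command to move; the robot and the scene stay as the last step left them, time stands still between calls to the robot, and variables do not carry over. Pictures are saved under pics/ and viewed, at most 14 in all, crops included, and the job is handed in when it is done.

```bash
mkdir -p pics; ls; cat > h.py <<'E'
import numpy as np,cv2
from rig import robot,cams
def cam(n):
    c=cams.camera(n); c['f']=240/np.tan(np.radians(c['fov_y'])/2); return c
def pts(c):
    v,u=np.mgrid[0:480,0:640]; d=c['depth']
    P=np.stack([(u-c['cx'])/c['f']*d,(v-c['cy'])/c['f']*d,d],-1)
    T=np.linalg.inv(c['view']); return P@T[:3,:3].T+T[:3,3]
def ray(c,u,v,z):
    T=np.linalg.inv(c['view']); r=T[:3,:3]@np.array([(u-c['cx'])/c['f'],(v-c['cy'])/c['f'],1]); o=T[:3,3]
    return o+r*(z-o[2])/r[2]
E
python3 - <<'E'
from h import *
for n in ('top','side'):
    c=cam(n); cv2.imwrite(f'pics/{n}0.png',c['color']); np.savez(f'{n}0.npz',**c)
    print(n,c['fov_y'],c['cx'],c['cy'],np.linalg.inv(c['view']).round(3).tolist())
o=robot.get_obs();print(o['time'],o['position'],o['tool_rot'],o['grip_width'],o['ft_force'])
E
```

```text
pics
top 42.2296497109418 311.84536780013525 244.71580798004297 [[-0.012, -0.991, 0.132, 0.361], [-1.0, 0.009, -0.021, -0.025], [0.019, -0.132, -0.991, 1.207], [0.0, 0.0, 0.0, 1.0]]
side 48.09966875048456 317.33860310005787 241.42086677578268 [[-0.622, 0.645, -0.444, 1.072], [0.783, 0.508, -0.359, 0.417], [-0.006, -0.571, -0.821, 1.069], [0.0, 0.0, 0.0, 1.0]]
0.1 [0.19613849 0.59276803 0.23864877] [ 1.59200543e-01  9.87245778e-01 -9.27427626e-04 -3.18071415e-04] 0.0872091390441522 [-0.06825119  0.38692893 -0.90078992]
```

View pics/top0.png

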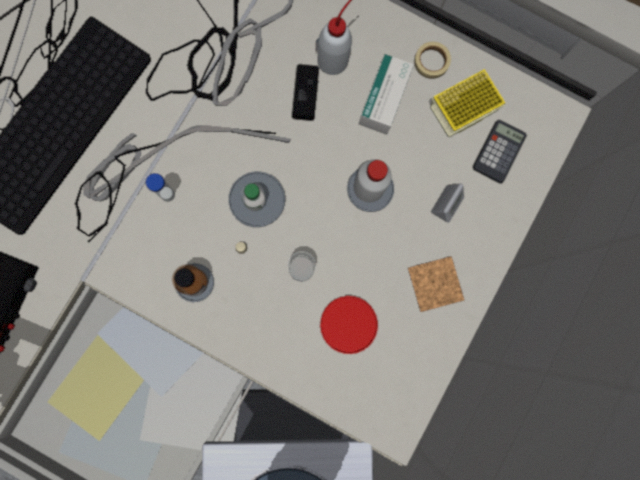

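View pics/side0.png

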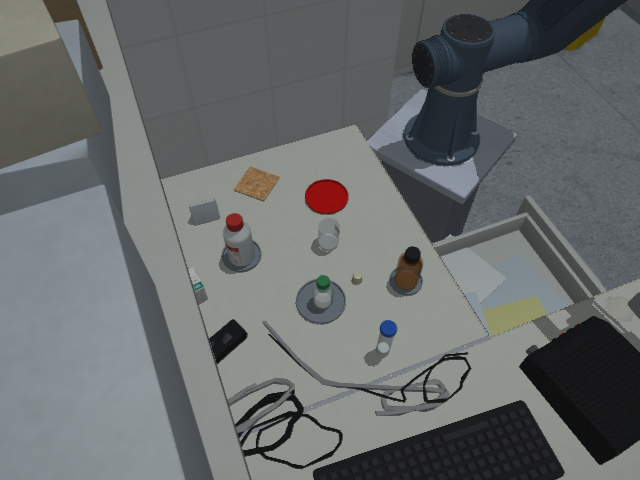

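The top view shows these candidates:
- Red caps: the bottle at (377,170) on a grey tray, and the wash bottle at (335,45) with a straw, which is a look-alike.
- Discs: the large grey tray at (257,198), and the red disc at (349,324), which is a look-alike to leave alone.
- Green cap: (252,190).
- Black cap on the brown bottle: (184,277). 
- Cork pad: (436,284), empty. The yellow pad at (467,100) is not cork.
- Bystanders: the beaker at (302,265), the tube at (155,183) and the timer at (448,202).

I choose the grey trays and the bottles standing on them.

```bash
cat >> h.py <<'E'
from scipy.optimize import least_squares
def circ(P,R=None):
    m=np.median(P,0)
    if R: f=lambda p:np.hypot(*(P-p[:2]).T)-R; x0=m
    else: f=lambda p:np.hypot(*(P-p[:2]).T)-p[2]; x0=[*m,.045]
    s=least_squares(f,x0,loss='soft_l1',f_scale=.001); return s.x,np.median(abs(f(s.x)))
def capmask(c,kind):
    h=cv2.cvtColor(c['color'],cv2.COLOR_BGR2HSV); H,S,V=[h[...,i].astype(int) for i in range(3)]
    if kind=='red': return ((H<8)|(H>172))&(S>150)&(V>80)
    if kind=='green': return (H>60)&(H<95)&(S>110)
    if kind=='blue': return (H>100)&(H<130)&(S>150)
    return V<45
def box(m,b):
    o=np.zeros_like(m); o[b[1]:b[3],b[0]:b[2]]=m[b[1]:b[3],b[0]:b[2]]; return o
E
python3 - <<'E'
from h import *
B={'top':dict(small=('green',(235,175,270,210),(220,165,295,235)),medium=('black',(165,258,205,295),(160,250,225,310)),large=('red',(360,155,395,185),(340,150,402,216))),
'side':dict(small=('green',(305,270,340,295),(290,270,352,328)),medium=('black',(395,242,430,268),(383,255,430,300)),large=('red',(220,208,250,235),(215,225,270,277)))}
ht=dict(small=.095,medium=.122,large=.149)
tr=dict(small=('large',.056),medium=('small',.038),large=('medium',.047))
for n in B:
    c=dict(np.load(n+'0.npz')); W=pts(c); h=cv2.cvtColor(c['color'],cv2.COLOR_BGR2HSV).astype(int)
    for k,(col,b,tb) in B[n].items():
        m=box(capmask(c,col),b)&(c['depth']>0); P=W[m]; zt=np.percentile(P[:,2],95)
        Q=P[P[:,2]>zt-.006]; 
        print(n,k,'cap',m.sum(),'ztop',zt.round(3),'mid',((Q.min(0)+Q.max(0))/2).round(4),'ext',np.ptp(Q,0).round(3))
        # tray: grey-blue pixels, outer outline on the rim plane
        g=box((h[...,0]>95)&(h[...,0]<130)&(h[...,1]>25)&(h[...,2]<150)&(abs(W[...,2])<.02),tb).astype(np.uint8)
        cs=max(cv2.findContours(g,0,1)[0],key=cv2.contourArea)[:,0]; hull=cv2.convexHull(cs)[:,0]
        R=np.array([ray(c,u,v,.009)[:2] for u,v in hull]); 
        print('   tray',tr[k][0],circ(R,tr[k][1]),'free',circ(R)[0].round(4),len(hull))
    for k,b in dict(cork=((400,250,475,320),(225,160,290,205)),):pass if 0 else None
E
```

```text
File "<stdin>", line 17
    for k,b in dict(cork=((400,250,475,320),(225,160,290,205)),):pass if 0 else None
                                                                      ^^
SyntaxError: invalid syntax
```

```bash
python3 - <<'E'
from h import *
c=dict(np.load('top0.npz')); h=cv2.cvtColor(c['color'],cv2.COLOR_BGR2HSV).astype(int)
m=box((h[...,0]>5)&(h[...,0]<22)&(h[...,1]>90),(400,250,475,320)).astype(np.uint8)
r=cv2.minAreaRect(np.argwhere(m)[:,::-1].astype(np.float32)); print('cork',r,ray(c,*r[0],.004))
W=pts(c)
for n,(u,v) in dict(beaker=(302,265),tube=(155,183),timer=(448,202),redtray=(349,324),knob=(240,247)).items(): 
    print(n,W[v,u].round(3), 'on bench',ray(c,u,v,0).round(3))
a=c['color'][140:320,140:420]; cv2.imwrite('pics/crop0.png',cv2.resize(a,None,fx=2.8,fy=2.8,interpolation=2))
E
```

```text
cork ((435.632080078125, 283.4622802734375), (45.741065979003906, 44.367454528808594), 74.05460357666016) [ 0.44349833 -0.29035433  0.004     ]
beaker [ 0.483 -0.031  0.   ] on bench [ 0.483 -0.031  0.   ]
tube [0.622 0.232 0.112] on bench [0.648 0.258 0.   ]
timer [ 0.594 -0.308  0.055] on bench [ 0.605 -0.322  0.   ]
redtray [ 0.367 -0.12   0.001] on bench [ 0.367 -0.12   0.   ]
knob [0.516 0.088 0.021] on bench [0.519 0.09  0.   ]
```

View pics/crop0.png

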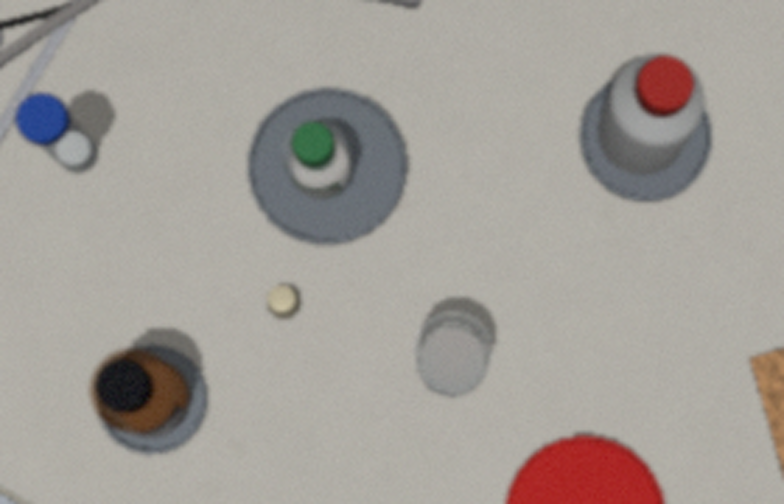

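The crop confirms the choice. At crop pixels, the green cap (313,143) is on the large grey tray, the black cap (123,385) is on the small tray, and the red cap (665,84) is on the medium tray. I'll rerun the measurement without the bad line.

```bash
python3 - <<'E'
from h import *
B={'top':dict(small=('green',(235,175,270,210),(220,165,295,235)),medium=('black',(165,258,205,295),(160,250,225,310)),large=('red',(360,155,395,185),(340,150,402,216))),
'side':dict(small=('green',(305,270,340,295),(290,270,352,328)),medium=('black',(395,242,430,268),(383,255,430,300)),large=('red',(220,208,250,235),(215,225,270,277)))}
tr=dict(small=('large',.056),medium=('small',.038),large=('medium',.047))
for n in B:
    c=dict(np.load(n+'0.npz')); W=pts(c); h=cv2.cvtColor(c['color'],cv2.COLOR_BGR2HSV).astype(int)
    for k,(col,b,tb) in B[n].items():
        m=box(capmask(c,col),b)&(c['depth']>0); P=W[m]; zt=np.percentile(P[:,2],95)
        Q=P[P[:,2]>zt-.006]
        print(n,k,'cap',m.sum(),'ztop',zt.round(3),'mid',((Q.min(0)+Q.max(0))/2).round(4),'ext',np.ptp(Q,0).round(3))
        g=box((h[...,0]>95)&(h[...,0]<130)&(h[...,1]>25)&(h[...,2]<150)&(abs(W[...,2])<.02),tb).astype(np.uint8)
        cs=max(cv2.findContours(g,0,1)[0],key=cv2.contourArea); hull=cv2.convexHull(cs)[:,0]
        R=np.array([ray(c,u,v,.009)[:2] for u,v in hull])
        print('   tray',tr[k][0],circ(R,tr[k][1]),'free',circ(R)[0].round(4),len(hull))
o=robot.get_obs(); from scipy.spatial.transform import Rotation as Ro
print(Ro.from_quat(o['tool_rot']).as_matrix().round(3))
E
```

```text
top small cap 145 ztop 0.097 mid [0.6094 0.0613 0.0947] ext [0.024 0.022 0.007]
   tray large (array([0.61326168, 0.05360236]), np.float64(0.00323130695148207)) free [0.6128 0.0568 0.0525] 25
top medium cap 273 ztop 0.124 mid [0.4515 0.177  0.1226] ext [0.031 0.03  0.009]
   tray small (array([0.41825155, 0.11948276]), np.float64(0.00422243929736419)) free [ -86.9897 -159.6838  182.1812] 9
top large cap 290 ztop 0.151 mid [ 0.6344 -0.1631  0.1488] ext [0.032 0.032 0.008]
   tray medium (array([ 0.56823076, -0.12571581]), np.float64(0.009276650105904276)) free [ 0.6283 -0.1615  0.0372] 11
side small cap 140 ztop 0.096 mid [0.6159 0.0626 0.0936] ext [0.026 0.026 0.007]
   tray large (array([0.61921031, 0.05867586]), np.float64(0.0008283822545531866)) free [0.6192 0.0589 0.0552] 29
side medium cap 222 ztop 0.123 mid [0.4567 0.1793 0.1207] ext [0.03  0.029 0.008]
   tray small (array([0.45687889, 0.17900279]), np.float64(0.0007200309000645229)) free [0.4575 0.1792 0.0372] 18
side large cap 161 ztop 0.15 mid [ 0.6398 -0.1634  0.148 ] ext [0.033 0.035 0.007]
   tray medium (array([ 0.63879128, -0.16527622]), np.float64(0.0010330261883329042)) free [ 0.639  -0.1647  0.046 ] 19
[[-0.949  0.314 -0.001]
 [ 0.314  0.949 -0.002]
 [ 0.    -0.002 -1.   ]]
```

The side view's tray fits match the given sizes (37.2, 46.0 and 55.2 mm against 38, 47 and 56 mm), and the bottle tops come out at the expected heights. First I square the tool so that tool x is −world x, tool y is world y and tool z is down. Then I move to above the large bottle.

```bash
python3 -m pendant '[{"jaw":1,"linear":[0,0,0],"twist":-6.1},{"jaw":1,"linear":[0,0,0],"twist":-6.1},{"jaw":1,"linear":[0,0,0],"twist":-6.1},{"jaw":1,"linear":[-1.76,-3.03,0],"twist":0},{"jaw":1,"linear":[-1.76,-3.03,0],"twist":0},{"jaw":1,"linear":[-1.76,-3.03,0],"twist":0},{"jaw":1,"linear":[-1.76,-3.03,0],"twist":0},{"jaw":1,"linear":[-1.76,-3.03,0],"twist":0},{"jaw":1,"linear":[-1.76,-3.03,0],"twist":0},{"jaw":1,"linear":[-1.76,-3.03,0],"twist":0},{"jaw":1,"linear":[-1.76,-3.03,0],"twist":0},{"jaw":1,"linear":[-1.76,-3.03,0],"twist":0}]' 20
python3 -m pendant '[{"jaw":1,"linear":[-1.76,-3.03,0],"twist":0},{"jaw":1,"linear":[-1.76,-3.03,0],"twist":0},{"jaw":1,"linear":[-1.76,-3.03,0],"twist":0},{"jaw":1,"linear":[-1.76,-3.03,0],"twist":0},{"jaw":1,"linear":[-1.76,-3.03,0],"twist":0},{"jaw":1,"linear":[-1.76,-3.03,0],"twist":0},{"jaw":1,"linear":[-1.76,-3.03,0],"twist":0},{"jaw":1,"linear":[-1.76,-3.03,0],"twist":0},{"jaw":1,"linear":[-1.76,-3.03,0],"twist":0},{"jaw":1,"linear":[-1.76,-3.03,0],"twist":0},{"jaw":1,"linear":[-1.76,-3.03,0],"twist":0},{"jaw":1,"linear":[-1.76,-3.03,0],"twist":0}]'
```

```text
time: 1.1
position: [0.355, 0.3189, 0.2393]
tool_rot: [0.0, 1.0, -0.0, -0.0]
ft_force: [-0.0, -0.6, 0.3]
grip_width: 0.0866
grip_force: 0.0
time: 2.1
position: [0.566, -0.0448, 0.2392]
tool_rot: [0.0, 1.0, 0.0, -0.0]
ft_force: [1.4, -0.4, -0.1]
grip_width: 0.0868
grip_force: 0.0
```

```bash
python3 - <<'E'
from h import *
c=dict(np.load('top0.npz')); I=cv2.GaussianBlur(c['color'],(3,3),0).astype(int)
for n,b,R in (('large',(220,165,295,235),.056),('small',(165,250,222,308),.038),('medium',(340,150,402,216),.047)):
    g=box((I[...,0]-I[...,2]>8),b).astype(np.uint8); cs=max(cv2.findContours(g,0,1)[0],key=cv2.contourArea)
    P=np.array([ray(c,u,v,.009)[:2] for u,v in cv2.convexHull(cs)[:,0]]); print(n,cv2.contourArea(cs),circ(P,R),circ(P)[0].round(4))
o=robot.get_obs(); print(o['position'],o['tool_rot'])
E
```

```text
large 2165.5 (array([0.61350016, 0.054099  ]), np.float64(0.002845329225252817)) [0.6128 0.0569 0.0527]
small 109.5 (array([0.4544907 , 0.17934455]), np.float64(0.0012165870262041134)) [0.4494 0.1759 0.0333]
medium 388.5 (array([ 0.63581158, -0.16893468]), np.float64(0.0022435580955792074)) [ 0.6319 -0.1668  0.0432]
[ 0.56604316 -0.04476782  0.23915283] [ 3.98780072e-04  9.99999787e-01  1.94831704e-04 -4.79355927e-04]
```

```bash
python3 -m pendant '[{"jaw":1,"linear":[-1.78,-2.98,0],"twist":0},{"jaw":1,"linear":[-1.78,-2.98,0],"twist":0},{"jaw":1,"linear":[-1.78,-2.98,0],"twist":0},{"jaw":1,"linear":[-1.78,-2.98,0],"twist":0},{"jaw":1,"linear":[0,0,2],"twist":0},{"jaw":1,"linear":[0,0,2],"twist":0},{"jaw":1,"linear":[0,0,2],"twist":0},{"jaw":1,"linear":[0,0,2],"twist":0},{"jaw":1,"linear":[0,0,0],"twist":0},{"jaw":1,"linear":[0,0,0],"twist":0}]'
python3 - <<'E'
from h import *
a=cam('top'); b=cam('side')
I=np.hstack([cv2.resize(a['color'][110:250,310:450],(400,400)),cv2.resize(b['color'][150:290,180:320],(400,400))]); cv2.imwrite('pics/g1.png',I)
E
```

```text
time: 2.93
position: [0.6359, -0.1619, 0.1581]
tool_rot: [0.0, 1.0, 0.001, -0.002]
ft_force: [0.5, -0.5, -1.4]
grip_width: 0.0873
grip_force: 0.0
```

View pics/g1.png

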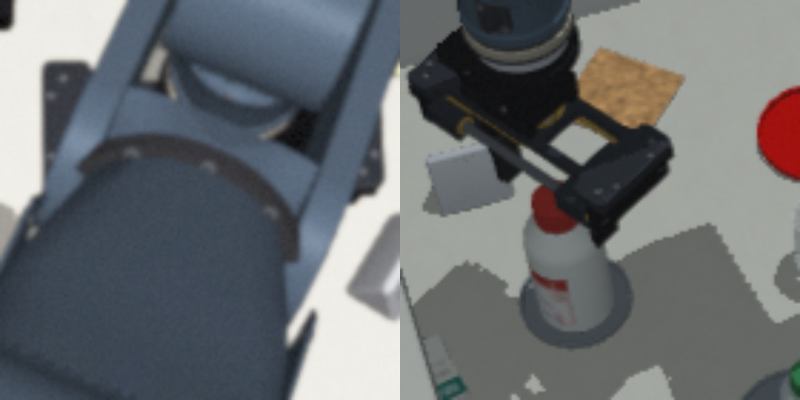

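In the right half, the jaws straddle the red cap at (555,205), with a finger either side and the tray below clear. I go down 2.7 cm and close.

```bash
python3 -m pendant '[{"jaw":1,"linear":[0,0,1.35],"twist":0},{"jaw":1,"linear":[0,0,1.35],"twist":0},{"jaw":1,"linear":[0,0,0],"twist":0},{"jaw":0.35,"linear":[0,0,0],"twist":0},{"jaw":0.35,"linear":[0,0,0],"twist":0},{"jaw":0.35,"linear":[0,0,0],"twist":0},{"jaw":0.2,"linear":[0,0,0],"twist":0},{"jaw":0.2,"linear":[0,0,0],"twist":0},{"jaw":0.2,"linear":[0,0,0],"twist":0},{"jaw":0.2,"linear":[0,0,0],"twist":0},{"jaw":0.2,"linear":[0,0,0],"twist":0},{"jaw":0.2,"linear":[0,0,0],"twist":0}]' 25
```

```text
time: 4.03
position: [0.637, -0.1626, 0.1326]
tool_rot: [0.0, 1.0, -0.0, 0.0]
ft_force: [0.0, -1.1, 0.4]
grip_width: 0.0354
grip_force: 0.6
```

```bash
python3 -m pendant '[{"jaw":0,"linear":[0,0,0],"twist":0},{"jaw":0,"linear":[0,0,0],"twist":0},{"jaw":0,"linear":[0,0,0],"twist":0},{"jaw":0,"linear":[0,0,-1],"twist":0},{"jaw":0,"linear":[0,0,-2],"twist":0},{"jaw":0,"linear":[0,0,-3],"twist":0},{"jaw":0,"linear":[0,0,-2],"twist":0},{"jaw":0,"linear":[0,0,0],"twist":0},{"jaw":0,"linear":[0,0,0],"twist":0}]' 30
```

```text
time: 4.78
position: [0.6372, -0.1623, 0.2135]
tool_rot: [0.0, 1.0, -0.0, 0.001]
ft_force: [0.6, -0.2, -4.1]
grip_width: 0.0341
grip_force: 29.9
```

```bash
python3 -m pendant '[{"jaw":0,"linear":[1.5,-1,0],"twist":0},{"jaw":0,"linear":[2.7,-1.8,0],"twist":0},{"jaw":0,"linear":[2.7,-1.8,0],"twist":0},{"jaw":0,"linear":[2.7,-1.8,0],"twist":0},{"jaw":0,"linear":[2.7,-1.8,0],"twist":0},{"jaw":0,"linear":[2.7,-1.8,0],"twist":0},{"jaw":0,"linear":[2.7,-1.8,0],"twist":0},{"jaw":0,"linear":[1.5,-1,0],"twist":0},{"jaw":0,"linear":[0,0,2],"twist":0},{"jaw":0,"linear":[0,0,2],"twist":0},{"jaw":0,"linear":[0,0,2],"twist":0},{"jaw":0,"linear":[0,0,0],"twist":0}]'
python3 -m pendant '[{"jaw":0,"linear":[0,0,0.6],"twist":0},{"jaw":0,"linear":[0,0,0.6],"twist":0},{"jaw":0,"linear":[0,0,0.4],"twist":0},{"jaw":0,"linear":[0,0,0.2],"twist":0},{"jaw":0,"linear":[0,0,0],"twist":0},{"jaw":0,"linear":[0,0,0],"twist":0}]'
```

```text
time: 5.78
position: [0.4414, -0.2872, 0.1476]
tool_rot: [0.001, 1.0, 0.005, -0.004]
ft_force: [-2.3, 1.9, -2.9]
grip_width: 0.0335
grip_force: 29.9
time: 6.28
position: [0.4452, -0.2904, 0.1349]
tool_rot: [0.0, 1.0, -0.0, 0.0]
ft_force: [0.3, 0.1, -2.5]
grip_width: 0.0339
grip_force: 29.9
```

```bash
python3 -m pendant '[{"jaw":0,"linear":[0,0,0.1],"twist":0},{"jaw":0,"linear":[0,0,0.05],"twist":0},{"jaw":0,"linear":[0,0,0],"twist":0},{"jaw":0,"linear":[0,0,0],"twist":0}]'
```

```text
time: 6.62
position: [0.4452, -0.2906, 0.1335]
tool_rot: [0.0, 1.0, -0.0, 0.0]
ft_force: [0.4, -0.3, -1.1]
grip_width: 0.0339
grip_force: 29.9
```

```bash
python3 -m pendant '[{"jaw":0,"linear":[0,0,0.05],"twist":0},{"jaw":0.6,"linear":[0,0,0],"twist":0},{"jaw":0.6,"linear":[0,0,0],"twist":0},{"jaw":0.8,"linear":[0,0,0],"twist":0},{"jaw":0.8,"linear":[0,0,0],"twist":0},{"jaw":0.8,"linear":[0,0,0],"twist":0},{"jaw":0.8,"linear":[0,0,-2.5],"twist":0},{"jaw":0.8,"linear":[0,0,-2.5],"twist":0},{"jaw":0.8,"linear":[0,0,-2.5],"twist":0},{"jaw":0.8,"linear":[0,0,0],"twist":0}]'
```

```text
time: 7.45
position: [0.4471, -0.2923, 0.2119]
tool_rot: [0.0, 1.0, -0.003, 0.003]
ft_force: [0.7, -0.8, 0.1]
grip_width: 0.0691
grip_force: 0.0
```

```bash
python3 -m pendant '[{"jaw":0.8,"linear":[-0.07,2.6,0],"twist":0},{"jaw":0.8,"linear":[-0.07,3.5,0],"twist":0},{"jaw":0.8,"linear":[-0.07,3.5,0],"twist":0},{"jaw":0.8,"linear":[-0.07,3.5,0],"twist":0},{"jaw":0.8,"linear":[-0.07,3.5,0],"twist":0},{"jaw":0.8,"linear":[-0.07,3.5,0],"twist":0},{"jaw":0.8,"linear":[-0.07,3.5,0],"twist":0},{"jaw":0.8,"linear":[-0.07,3.5,0],"twist":0},{"jaw":0.8,"linear":[-0.07,3.5,0],"twist":0},{"jaw":0.8,"linear":[-0.07,3.5,0],"twist":0},{"jaw":0.8,"linear":[-0.07,3.5,0],"twist":0},{"jaw":0.8,"linear":[-0.07,3.5,0],"twist":0}]'
python3 -m pendant '[{"jaw":0.8,"linear":[0,3.5,0],"twist":0},{"jaw":0.8,"linear":[0,2.2,0],"twist":0},{"jaw":0.8,"linear":[0,0,2],"twist":0},{"jaw":0.8,"linear":[0,0,2],"twist":0},{"jaw":0.8,"linear":[0,0,2],"twist":0},{"jaw":0.8,"linear":[0,0,0],"twist":0},{"jaw":0.8,"linear":[0,0,0],"twist":0}]'
python3 - <<'E'
from h import *
a=cam('top'); b=cam('side')
I=np.hstack([cv2.resize(a['color'],(480,360)),cv2.resize(b['color'][200:320,340:460],(320,320))[:, :]][:1]+[np.vstack([cv2.resize(b['color'][200:320,340:460],(320,320)),np.zeros((40,320,3),np.uint8)])]); cv2.imwrite('pics/g2.png',I)
E
```

```text
time: 8.45
position: [0.4528, 0.1224, 0.2071]
tool_rot: [0.0, 1.0, -0.0, -0.0]
ft_force: [0.4, -0.0, -0.5]
grip_width: 0.0699
grip_force: 0.0
time: 9.03
position: [0.4524, 0.1776, 0.1465]
tool_rot: [0.0, 1.0, -0.0, -0.002]
ft_force: [0.4, -0.1, 0.9]
grip_width: 0.0697
grip_force: 0.0
```

View pics/g2.png

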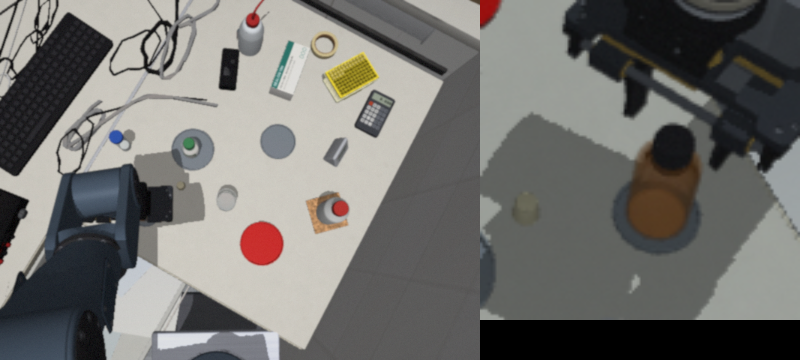

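Left: the large bottle stands on the cork at (335,210) and the medium tray at (278,141) is free. Right: the black cap at (673,145) is between the fingers. I go down and grip.

```bash
python3 -m pendant '[{"jaw":0.8,"linear":[0,0,1.9],"twist":0},{"jaw":0.8,"linear":[0,0,1.8],"twist":0},{"jaw":0.8,"linear":[0,0,0],"twist":0},{"jaw":0.3,"linear":[0,0,0],"twist":0},{"jaw":0.3,"linear":[0,0,0],"twist":0},{"jaw":0.3,"linear":[0,0,0],"twist":0},{"jaw":0.3,"linear":[0,0,0],"twist":0},{"jaw":0.1,"linear":[0,0,0],"twist":0},{"jaw":0.1,"linear":[0,0,0],"twist":0},{"jaw":0,"linear":[0,0,0],"twist":0},{"jaw":0,"linear":[0,0,0],"twist":0},{"jaw":0,"linear":[0,0,0],"twist":0}]' 25
python3 -m pendant '[{"jaw":0,"linear":[0,0,0],"twist":0},{"jaw":0,"linear":[0,0,-1],"twist":0},{"jaw":0,"linear":[0,0,-2],"twist":0},{"jaw":0,"linear":[0,0,-3],"twist":0},{"jaw":0,"linear":[0,0,-3],"twist":0},{"jaw":0,"linear":[0,0,-1],"twist":0},{"jaw":0,"linear":[0,0,0],"twist":0},{"jaw":0,"linear":[0,0,0],"twist":0}]'
```

```text
time: 10.13
position: [0.4536, 0.1777, 0.1108]
tool_rot: [0.0, 1.0, 0.0, 0.0]
ft_force: [-0.7, -0.6, 3.1]
grip_width: 0.031
grip_force: 25.0
time: 10.8
position: [0.4532, 0.1777, 0.2104]
tool_rot: [0.0, 1.0, 0.0, 0.0]
ft_force: [-0.1, -0.0, -1.3]
grip_width: 0.0306
grip_force: 25.0
```

```bash
python3 - <<'E'
from h import *
a=cam('top'); np.savez('top1.npz',**a); b=cam('side'); np.savez('side1.npz',**b)
for n,c in(('top',a),('side',b)):
    W=pts(c); I=cv2.GaussianBlur(c['color'],(3,3),0).astype(int)
    bx=(335,150,402,216) if n=='top' else (215,225,270,277)
    g=box(I[...,0]-I[...,2]>6,bx).astype(np.uint8); cs=max(cv2.findContours(g,0,1)[0],key=cv2.contourArea)
    P=np.array([ray(c,u,v,.009)[:2] for u,v in cv2.convexHull(cs)[:,0]]); print(n,circ(P,.047),circ(P)[0].round(4))
    m=box(capmask(c,'red'),(420,240,480,310) if n=='top' else (235,130,300,180)); Q=W[m]; Q=Q[(Q[:,2]>.13)&(Q[:,2]<.17)]
    if len(Q): print('large cap',Q[:,2].max(),((Q.min(0)+Q.max(0))/2).round(4),np.ptp(Q,0).round(3))
E
```

```text
top (array([ 0.63248112, -0.16535529]), np.float64(0.0017511623059413284)) [ 0.6325 -0.1668  0.0447]
large cap 0.1541147719580569 [ 0.4436 -0.2904  0.147 ] [0.033 0.034 0.014]
side (array([ 0.63841859, -0.16554098]), np.float64(0.0005340541700156257)) [ 0.6384 -0.1655  0.047 ]
large cap 0.15318665180582136 [ 0.4471 -0.2888  0.1433] [0.035 0.032 0.02 ]
```

```bash
python3 -m pendant '[{"jaw":0,"linear":[-0.8,-1.5,0],"twist":0},{"jaw":0,"linear":[-1.6,-3.0,0],"twist":0},{"jaw":0,"linear":[-1.7,-3.2,0],"twist":0},{"jaw":0,"linear":[-1.7,-3.2,0],"twist":0},{"jaw":0,"linear":[-1.7,-3.2,0],"twist":0},{"jaw":0,"linear":[-1.7,-3.2,0],"twist":0},{"jaw":0,"linear":[-1.7,-3.2,0],"twist":0},{"jaw":0,"linear":[-1.7,-3.2,0],"twist":0},{"jaw":0,"linear":[-1.7,-3.2,0],"twist":0},{"jaw":0,"linear":[-1.6,-3.2,0],"twist":0},{"jaw":0,"linear":[-1.5,-2.8,0],"twist":0},{"jaw":0,"linear":[-0.8,-1.5,0],"twist":0}]'
python3 -m pendant '[{"jaw":0,"linear":[0,0,0],"twist":0},{"jaw":0,"linear":[0,0,2.5],"twist":0},{"jaw":0,"linear":[0,0,3],"twist":0},{"jaw":0,"linear":[0,0,2.5],"twist":0},{"jaw":0,"linear":[0,0,0.8],"twist":0},{"jaw":0,"linear":[0,0,0.5],"twist":0},{"jaw":0,"linear":[0,0,0.4],"twist":0},{"jaw":0,"linear":[0,0,0],"twist":0},{"jaw":0,"linear":[0,0,0],"twist":0}]'
```

```text
time: 11.9
position: [0.6362, -0.1703, 0.2079]
tool_rot: [0.002, 1.0, -0.0, -0.001]
ft_force: [-0.0, -0.1, -2.1]
grip_width: 0.0306
grip_force: 25.0
time: 12.65
position: [0.6361, -0.1665, 0.1147]
tool_rot: [0.0, 1.0, -0.0, 0.001]
ft_force: [-0.3, 0.1, -1.6]
grip_width: 0.0304
grip_force: 25.0
```

```bash
python3 -m pendant '[{"jaw":0,"linear":[0,0,0.2],"twist":0},{"jaw":0,"linear":[0,0,0.15],"twist":0},{"jaw":0,"linear":[0,0,0.05],"twist":0},{"jaw":0,"linear":[0,0,0],"twist":0},{"jaw":0,"linear":[0,0,0],"twist":0}]'
```

```text
time: 13.07
position: [0.6362, -0.1668, 0.1109]
tool_rot: [0.0, 1.0, -0.001, 0.001]
ft_force: [-0.4, -0.2, 4.6]
grip_width: 0.0308
grip_force: 25.0
```

```bash
python3 -m pendant '[{"jaw":0.6,"linear":[0,0,0],"twist":0},{"jaw":0.6,"linear":[0,0,0],"twist":0},{"jaw":0.8,"linear":[0,0,0],"twist":0},{"jaw":0.8,"linear":[0,0,0],"twist":0},{"jaw":0.8,"linear":[0,0,0],"twist":0},{"jaw":0.8,"linear":[0,0,-2.5],"twist":0},{"jaw":0.8,"linear":[0,0,-2.5],"twist":0},{"jaw":0.8,"linear":[0,0,-2.5],"twist":0},{"jaw":0.8,"linear":[0,0,0],"twist":0},{"jaw":0.8,"linear":[0,0,0],"twist":0}]'
python3 - <<'E'
from h import *
# small bottle cap, second look
for n,b in (('top',(235,175,270,210)),('side',(305,270,340,295))):
    c=cam(n); Q=pts(c)[box(capmask(c,'green'),b)&(c['depth']>0)]; 
    if len(Q): Q=Q[Q[:,2]>.086]; print(n,len(Q),((Q.min(0)+Q.max(0))/2).round(4),np.ptp(Q,0).round(3))
print(robot.get_obs()['position'])
E
```

```text
time: 13.9
position: [0.6363, -0.1667, 0.1862]
tool_rot: [0.0, 1.0, -0.001, 0.002]
ft_force: [-0.3, 0.9, -0.5]
grip_width: 0.0695
grip_force: 0.0
top 135 [0.6093 0.0613 0.0938] [0.024 0.022 0.011]
side 121 [0.6157 0.0632 0.0919] [0.025 0.025 0.012]
[ 0.6345082  -0.16598991  0.18355272]
```

```bash
python3 -m pendant '[{"jaw":0.8,"linear":[0.3,2.3,0],"twist":0},{"jaw":0.8,"linear":[0.3,3.1,0],"twist":0},{"jaw":0.8,"linear":[0.3,3.1,0],"twist":0},{"jaw":0.8,"linear":[0.3,3.1,0],"twist":0},{"jaw":0.8,"linear":[0.3,3.1,0],"twist":0},{"jaw":0.8,"linear":[0.3,3.1,0],"twist":0},{"jaw":0.8,"linear":[0.3,3.1,0],"twist":0},{"jaw":0.8,"linear":[0.3,2,0],"twist":0},{"jaw":0.8,"linear":[0,0,2.5],"twist":0},{"jaw":0.8,"linear":[0,0,2.5],"twist":0},{"jaw":0.8,"linear":[0,0,2],"twist":0},{"jaw":0.8,"linear":[0,0,0],"twist":0}]'
python3 -m pendant '[{"jaw":0.8,"linear":[0,0,1],"twist":0},{"jaw":0.8,"linear":[0,0,1],"twist":0},{"jaw":0.8,"linear":[0,0,0.5],"twist":0},{"jaw":0.8,"linear":[0,0,0],"twist":0},{"jaw":0.8,"linear":[0,0,0],"twist":0}]'
```

```text
time: 15.0
position: [0.6069, 0.0632, 0.1088]
tool_rot: [-0.0, 1.0, 0.0, -0.006]
ft_force: [-1.0, -0.9, -0.1]
grip_width: 0.0694
grip_force: 0.0
time: 15.42
position: [0.6116, 0.0625, 0.0897]
tool_rot: [0.0, 1.0, 0.0, 0.0]
ft_force: [-0.3, 0.2, -0.2]
grip_width: 0.0698
grip_force: 0.0
```

```bash
python3 -m pendant '[{"jaw":0.8,"linear":[-0.1,0,0.25],"twist":0},{"jaw":0.8,"linear":[0,0,0],"twist":0},{"jaw":0.28,"linear":[0,0,0],"twist":0},{"jaw":0.28,"linear":[0,0,0],"twist":0},{"jaw":0.28,"linear":[0,0,0],"twist":0},{"jaw":0.28,"linear":[0,0,0],"twist":0},{"jaw":0.1,"linear":[0,0,0],"twist":0},{"jaw":0.1,"linear":[0,0,0],"twist":0},{"jaw":0,"linear":[0,0,0],"twist":0},{"jaw":0,"linear":[0,0,0],"twist":0},{"jaw":0,"linear":[0,0,0],"twist":0},{"jaw":0,"linear":[0,0,0],"twist":0}]' 20
python3 -m pendant '[{"jaw":0,"linear":[0,0,0],"twist":0},{"jaw":0,"linear":[0,0,-1],"twist":0},{"jaw":0,"linear":[0,0,-2],"twist":0},{"jaw":0,"linear":[0,0,-3],"twist":0},{"jaw":0,"linear":[0,0,-3],"twist":0},{"jaw":0,"linear":[0,0,-1],"twist":0},{"jaw":0,"linear":[0,0,0],"twist":0},{"jaw":0,"linear":[0,0,0],"twist":0}]'
python3 - <<'E'
from h import *
a=cam('top'); b=cam('side')
cv2.imwrite('pics/g3.png',np.hstack([cv2.resize(a['color'][130:330,130:480],(450,257)),cv2.resize(b['color'][190:332,270:450],(326,257))]))
for n,c,bx,bl in(('top',a,(165,250,222,308),(218,160,300,240)),('side',b,(380,255,432,305),(288,270,354,330))):
  I=cv2.GaussianBlur(c['color'],(3,3),0).astype(int)
  for R,x in ((.038,bx),(.056,bl)):
    g=box(I[...,0]-I[...,2]>6,x).astype(np.uint8); cs=max(cv2.findContours(g,0,1)[0],key=cv2.contourArea)
    P=np.array([ray(c,u,v,.009)[:2] for u,v in cv2.convexHull(cs)[:,0]]); print(n,R,circ(P,R),circ(P)[0].round(4))
E
```

```text
time: 16.42
position: [0.6124, 0.0626, 0.087]
tool_rot: [0.0, 1.0, -0.0, -0.0]
ft_force: [-0.7, -0.3, 0.2]
grip_width: 0.026
grip_force: 19.9
time: 17.08
position: [0.6123, 0.0627, 0.1874]
tool_rot: [0.0, 1.0, -0.0, 0.0]
ft_force: [-0.2, -0.1, -1.3]
grip_width: 0.0261
grip_force: 19.9
top 0.038 (array([0.45761402, 0.1791204 ]), np.float64(0.038875887649252955)) [0.4583 0.179  0.0768]
top 0.056 (array([0.61057127, 0.06112661]), np.float64(0.0021053875848925513)) [0.6144 0.0937 0.088 ]
side 0.038 (array([0.45701358, 0.17924211]), np.float64(0.00039459449930063714)) [0.4571 0.1794 0.0375]
side 0.056 (array([0.61907694, 0.05897078]), np.float64(0.0006104175387565206)) [0.6193 0.0591 0.0553]
```

View pics/g3.png

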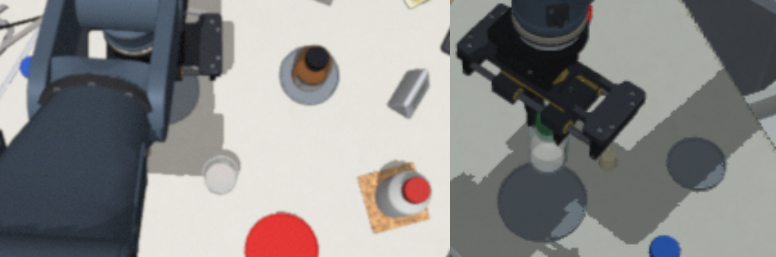

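The medium bottle stands in the middle of the medium tray (left half, (310,75)). The small bottle hangs upright in the gripper (right half, (545,140)), and the small tray at (697,163) is empty.

```bash
python3 -m pendant '[{"jaw":0,"linear":[1,0.75,0],"twist":0},{"jaw":0,"linear":[2.3,1.7,0],"twist":0},{"jaw":0,"linear":[2.6,1.9,0],"twist":0},{"jaw":0,"linear":[2.6,1.9,0],"twist":0},{"jaw":0,"linear":[2.6,1.9,0],"twist":0},{"jaw":0,"linear":[2.3,1.7,0],"twist":0},{"jaw":0,"linear":[1.5,1.1,0],"twist":0},{"jaw":0,"linear":[0.8,0.7,0],"twist":0},{"jaw":0,"linear":[0,0,0],"twist":0},{"jaw":0,"linear":[0,0,2.5],"twist":0},{"jaw":0,"linear":[0,0,3],"twist":0},{"jaw":0,"linear":[0,0,2.5],"twist":0}]'
python3 -m pendant '[{"jaw":0,"linear":[0,0,0.8],"twist":0},{"jaw":0,"linear":[0,0,0.5],"twist":0},{"jaw":0,"linear":[0,0,0.4],"twist":0},{"jaw":0,"linear":[0,0,0.2],"twist":0},{"jaw":0,"linear":[0,0,0],"twist":0},{"jaw":0,"linear":[0,0,0],"twist":0}]'
```

```text
time: 18.18
position: [0.4571, 0.1788, 0.1059]
tool_rot: [0.0, 1.0, 0.0, 0.001]
ft_force: [-0.6, 0.0, -0.6]
grip_width: 0.0262
grip_force: 19.9
time: 18.68
position: [0.4563, 0.1793, 0.0889]
tool_rot: [0.0, 1.0, 0.0, 0.001]
ft_force: [0.3, 0.0, -0.2]
grip_width: 0.0262
grip_force: 19.9
```

```bash
python3 -m pendant '[{"jaw":0,"linear":[0,0,0.1],"twist":0},{"jaw":0,"linear":[0,0,0.05],"twist":0},{"jaw":0,"linear":[0,0,0.05],"twist":0},{"jaw":0,"linear":[0,0,0],"twist":0},{"jaw":0,"linear":[0,0,0],"twist":0}]'
```

```text
time: 19.1
position: [0.456, 0.1792, 0.0868]
tool_rot: [0.0, 1.0, 0.0, 0.001]
ft_force: [-0.5, -0.2, 6.1]
grip_width: 0.0263
grip_force: 20.0
```

```bash
python3 -m pendant '[{"jaw":0.6,"linear":[0,0,0],"twist":0},{"jaw":0.6,"linear":[0,0,0],"twist":0},{"jaw":0.8,"linear":[0,0,0],"twist":0},{"jaw":0.8,"linear":[0,0,0],"twist":0},{"jaw":0.8,"linear":[0,0,0],"twist":0},{"jaw":0.8,"linear":[0,0,-2],"twist":0},{"jaw":0.8,"linear":[0,0,-2.5],"twist":0},{"jaw":0.8,"linear":[0,0,-2.5],"twist":0},{"jaw":0.8,"linear":[0,0,-2.5],"twist":0},{"jaw":0.8,"linear":[0,0,-2.5],"twist":0},{"jaw":0.8,"linear":[0,-2,0],"twist":0},{"jaw":0.8,"linear":[0,-3.4,0],"twist":0}]'
python3 -m pendant '[{"jaw":0.8,"linear":[0.1,-3.5,0],"twist":0},{"jaw":0.8,"linear":[0.1,-3.5,0],"twist":0},{"jaw":0.8,"linear":[0.1,-3.5,0],"twist":0},{"jaw":0.8,"linear":[0.1,-3.5,0],"twist":0},{"jaw":0.8,"linear":[0.1,-3.5,0],"twist":0},{"jaw":0.8,"linear":[0.1,-3.5,0],"twist":0},{"jaw":0.8,"linear":[0.1,-3.5,0],"twist":0},{"jaw":0.8,"linear":[0.1,-3.5,0],"twist":0},{"jaw":0.8,"linear":[0.1,-3.5,0],"twist":0},{"jaw":0.8,"linear":[0.1,-3.5,0],"twist":0},{"jaw":0.8,"linear":[0,-3.5,0],"twist":0},{"jaw":0.8,"linear":[0,-2.1,0],"twist":0}]'
python3 -m pendant '[{"jaw":0.8,"linear":[0,-1,0],"twist":0},{"jaw":0.8,"linear":[0,0,0],"twist":0},{"jaw":0.8,"linear":[0,0,2],"twist":0},{"jaw":0.8,"linear":[0,0,2],"twist":0},{"jaw":0.8,"linear":[0,0,0],"twist":0},{"jaw":0.8,"linear":[0,0,0],"twist":0}]'
```

```text
time: 20.1
position: [0.4567, 0.1267, 0.2079]
tool_rot: [-0.002, 1.0, 0.001, 0.003]
ft_force: [0.2, -1.1, -1.2]
grip_width: 0.0697
grip_force: 0.0
time: 21.1
position: [0.4453, -0.2847, 0.206]
tool_rot: [0.001, 1.0, -0.001, 0.001]
ft_force: [0.7, 0.5, 0.5]
grip_width: 0.0696
grip_force: 0.0
time: 21.6
position: [0.4445, -0.2883, 0.1653]
tool_rot: [-0.0, 1.0, 0.002, -0.001]
ft_force: [-0.2, -0.7, 0.3]
grip_width: 0.0697
grip_force: 0.0
```

```bash
python3 -m pendant '[{"jaw":0.8,"linear":[0,-0.2,1.6],"twist":0},{"jaw":0.8,"linear":[0,0,1.6],"twist":0},{"jaw":0.8,"linear":[0,0,0],"twist":0},{"jaw":0.36,"linear":[0,0,0],"twist":0},{"jaw":0.36,"linear":[0,0,0],"twist":0},{"jaw":0.36,"linear":[0,0,0],"twist":0},{"jaw":0.2,"linear":[0,0,0],"twist":0},{"jaw":0.2,"linear":[0,0,0],"twist":0},{"jaw":0,"linear":[0,0,0],"twist":0},{"jaw":0,"linear":[0,0,0],"twist":0},{"jaw":0,"linear":[0,0,0],"twist":0},{"jaw":0,"linear":[0,0,0],"twist":0}]' 30
python3 -m pendant '[{"jaw":0,"linear":[0,0,0],"twist":0},{"jaw":0,"linear":[0,0,-1],"twist":0},{"jaw":0,"linear":[0,0,-2],"twist":0},{"jaw":0,"linear":[0,0,-3],"twist":0},{"jaw":0,"linear":[0,0,-3],"twist":0},{"jaw":0,"linear":[0,0,-1],"twist":0},{"jaw":0,"linear":[0,0,0],"twist":0},{"jaw":0,"linear":[0,0,0],"twist":0}]'
python3 - <<'E'
from h import *
for n,x in(('top',(218,160,300,240)),('side',(288,270,354,330))):
    c=cam(n); I=cv2.GaussianBlur(c['color'],(3,3),0).astype(int)
    g=box(I[...,0]-I[...,2]>6,x).astype(np.uint8); cs=max(cv2.findContours(g,0,1)[0],key=cv2.contourArea)
    P=np.array([ray(c,u,v,.009)[:2] for u,v in cv2.convexHull(cs)[:,0]]); print(n,circ(P,.056),circ(P)[0].round(4))
E
```

```text
time: 22.6
position: [0.4454, -0.2927, 0.1344]
tool_rot: [0.0, 1.0, 0.0, 0.0]
ft_force: [-0.0, 1.0, 4.8]
grip_width: 0.0337
grip_force: 30.0
time: 23.27
position: [0.4448, -0.2925, 0.2335]
tool_rot: [0.0, 1.0, 0.0, -0.0]
ft_force: [-0.3, 0.6, -4.1]
grip_width: 0.0339
grip_force: 30.0
top (array([0.61355525, 0.05632803]), np.float64(0.0018384086438642984)) [0.6129 0.057  0.0539]
side (array([0.61884105, 0.05846792]), np.float64(0.00030476425429097967)) [0.6188 0.0585 0.0558]
```

```bash
python3 -m pendant '[{"jaw":0,"linear":[-0.7,1.5,0],"twist":0},{"jaw":0,"linear":[-1.5,3,0],"twist":0},{"jaw":0,"linear":[-1.6,3.3,0],"twist":0},{"jaw":0,"linear":[-1.6,3.3,0],"twist":0},{"jaw":0,"linear":[-1.6,3.3,0],"twist":0},{"jaw":0,"linear":[-1.6,3.3,0],"twist":0},{"jaw":0,"linear":[-1.6,3.3,0],"twist":0},{"jaw":0,"linear":[-1.6,3.3,0],"twist":0},{"jaw":0,"linear":[-1.6,3.3,0],"twist":0},{"jaw":0,"linear":[-1.6,3.3,0],"twist":0},{"jaw":0,"linear":[-1.4,2.7,0],"twist":0},{"jaw":0,"linear":[-0.75,1.4,0],"twist":0}]'
python3 -m pendant '[{"jaw":0,"linear":[0,0,0],"twist":0},{"jaw":0,"linear":[0,0,2.5],"twist":0},{"jaw":0,"linear":[0,0,3],"twist":0},{"jaw":0,"linear":[0,0,2.5],"twist":0},{"jaw":0,"linear":[0,0,0.8],"twist":0},{"jaw":0,"linear":[0,0,0.5],"twist":0},{"jaw":0,"linear":[0,0,0.3],"twist":0},{"jaw":0,"linear":[0,0,0],"twist":0},{"jaw":0,"linear":[0,0,0],"twist":0}]'
```

```text
time: 24.37
position: [0.6171, 0.0609, 0.2314]
tool_rot: [-0.001, 1.0, 0.001, -0.002]
ft_force: [0.2, -0.8, -3.2]
grip_width: 0.0341
grip_force: 30.0
time: 25.12
position: [0.6179, 0.0567, 0.1393]
tool_rot: [0.0, 1.0, -0.0, 0.001]
ft_force: [0.7, 0.3, -3.4]
grip_width: 0.0339
grip_force: 30.0
```

```bash
python3 -m pendant '[{"jaw":0,"linear":[0.1,0.1,0.3],"twist":0},{"jaw":0,"linear":[0,0,0.15],"twist":0},{"jaw":0,"linear":[0,0,0.1],"twist":0},{"jaw":0,"linear":[0,0,0],"twist":0},{"jaw":0,"linear":[0,0,0],"twist":0}]'
```

```text
time: 25.53
position: [0.6163, 0.0583, 0.1334]
tool_rot: [0.0, 1.0, -0.0, 0.001]
ft_force: [0.3, 1.2, 1.4]
grip_width: 0.0339
grip_force: 30.0
```

```bash
python3 -m pendant '[{"jaw":0,"linear":[0,0,0.03],"twist":0},{"jaw":0.6,"linear":[0,0,0],"twist":0},{"jaw":0.6,"linear":[0,0,0],"twist":0},{"jaw":0.8,"linear":[0,0,0],"twist":0},{"jaw":0.8,"linear":[0,0,0],"twist":0},{"jaw":0.8,"linear":[0,0,0],"twist":0},{"jaw":0.8,"linear":[0,0,-2],"twist":0},{"jaw":0.8,"linear":[0,0,-3],"twist":0},{"jaw":0.8,"linear":[0,0,-3],"twist":0},{"jaw":0.8,"linear":[0,0,-3],"twist":0},{"jaw":0.8,"linear":[0,0,-1],"twist":0},{"jaw":0.8,"linear":[0,0,0],"twist":0}]'
python3 -m pendant '[{"jaw":0.8,"linear":[1.7,3,0],"twist":0},{"jaw":0.8,"linear":[1.7,3,0],"twist":0},{"jaw":0.8,"linear":[1.7,3,0],"twist":0},{"jaw":0.8,"linear":[1.7,3,0],"twist":0},{"jaw":0.8,"linear":[1.7,3,0],"twist":0},{"jaw":0.8,"linear":[1.7,3,0],"twist":0},{"jaw":0.8,"linear":[1.7,3,0],"twist":0},{"jaw":0.8,"linear":[1.7,3,0],"twist":0},{"jaw":0.8,"linear":[1.7,3,0],"twist":0},{"jaw":0.8,"linear":[1.7,3,0],"twist":0},{"jaw":0.8,"linear":[1.7,3,0],"twist":0},{"jaw":0.8,"linear":[1.7,3,0],"twist":0}]'
python3 -m pendant '[{"jaw":0.8,"linear":[1.7,3,0],"twist":0},{"jaw":0.8,"linear":[1.7,3,0],"twist":0},{"jaw":0.8,"linear":[1.7,3,0],"twist":0},{"jaw":0.8,"linear":[1.7,3,0],"twist":0},{"jaw":0.8,"linear":[0,0,0],"twist":0},{"jaw":0.8,"linear":[0,0,0],"twist":0}]'
python3 - <<'E'
from h import *
a=cam('top'); b=cam('side')
cv2.imwrite('pics/end.png',np.hstack([cv2.resize(a['color'][130:330,130:480],(450,257)),cv2.resize(b['color'][150:370,190:460],(315,257))]))
for n,c in(('top',a),('side',b)):
  W=pts(c); I=cv2.GaussianBlur(c['color'],(3,3),0).astype(int)
  for k,(u,v),R,zlo in (('red',(.6165,.0575),.056,.135),('black',(.636,-.166),.047,.11),('green',(.456,.179),.038,.085)):
    near=(np.hypot(W[...,0]-u,W[...,1]-v)<R+.012)
    Q=W[capmask(c,k)&near&(W[...,2]>zlo)&(W[...,2]<zlo+.025)]
    g=(near&(I[...,0]-I[...,2]>6)&(W[...,2]<.02)).astype(np.uint8); cs=max(cv2.findContours(g,0,1)[0],key=cv2.contourArea)
    P=np.array([ray(c,x,y,.009)[:2] for x,y in cv2.convexHull(cs)[:,0]])
    print(n,k,((Q.min(0)+Q.max(0))/2).round(4) if len(Q) else None,np.ptp(Q,0).round(3) if len(Q) else '',circ(P,R)[0].round(4),circ(P)[0].round(4))
  m=W[capmask(c,'blue')&(W[...,2]>.1)&(W[...,2]<.13)]; print('tube',m.mean(0) if len(m) else 0)
E
```

```text
time: 26.53
position: [0.6179, 0.058, 0.2556]
tool_rot: [0.0, 1.0, -0.0, 0.004]
ft_force: [0.3, 0.1, 0.1]
grip_width: 0.0694
grip_force: 0.0
time: 27.53
position: [0.41, 0.4188, 0.2497]
tool_rot: [0.0, 1.0, -0.001, -0.002]
ft_force: [0.9, -0.5, -0.2]
grip_width: 0.0692
grip_force: 0.0
time: 28.03
position: [0.342, 0.5387, 0.2495]
tool_rot: [-0.002, 1.0, -0.002, -0.001]
ft_force: [0.0, -0.5, 0.5]
grip_width: 0.0698
grip_force: 0.0
top red [0.6134 0.059  0.1447] [0.033 0.032 0.016] [0.6146 0.0587] [0.6126 0.0569 0.0533]
top black [ 0.6326 -0.1653  0.118 ] [0.029 0.033 0.016] [ 0.6347 -0.1686] [ 0.6323 -0.1668  0.0442]
top green [0.4545 0.1775 0.0932] [0.024 0.025 0.013] [0.4532 0.1777] [0.45   0.1766 0.035 ]
tube [0.62262966 0.23099578 0.1122915 ]
side red [0.6188 0.0606 0.1477] [0.033 0.034 0.008] [0.6187 0.0585] [0.6189 0.0586 0.0556]
side black [ 0.6401 -0.1648  0.1178] [0.029 0.032 0.014] [ 0.6386 -0.1654] [ 0.6387 -0.1652  0.0465]
side green [0.4593 0.1793 0.0918] [0.028 0.025 0.013] [0.4571 0.1786] [0.4572 0.1791 0.0373]
tube [0.63008565 0.23491495 0.11146766]
```

View pics/end.png

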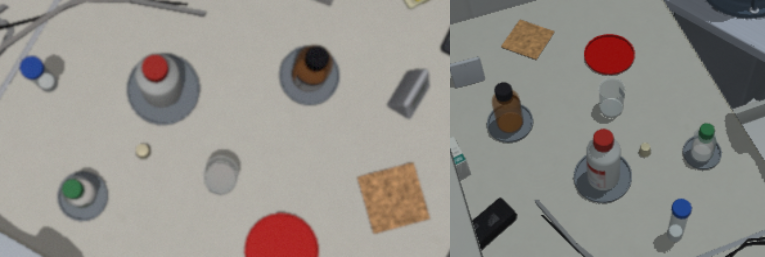

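All three bottles stand upright within about 2–3 mm of the middle of their own trays. In the left half they are at (158,80), (312,68) and (78,190). The beaker, tube and timer have not moved, and the arm is clear.

```bash
python3 -c "
from rig import robot
print(robot.hand_in())"
```

```text
the job is handed in; nothing more can be done
None
```

Handed in at about 28 s: each bottle stands upright in the middle of its own tray (within 2–3 mm by the cameras), and the beaker, capped tube, timer and red look-alike tray were left alone.

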